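# Seat and lock the inspection probe on its stand

### The arm

A 6-joint arm with a two-finger parallel gripper is mounted at the origin on the work surface. World frame = base frame: x ahead of the robot, y to its left, z up, the work surface at z = 0. Lengths are in m, angles in rad, forces in N, time in s.
With the tool pointing down it reaches from about 0.25 to 0.725 m from the base axis. Payload 4 kg.
Tool frame: the origin (TCP) lies on the centre line of the jaws, within the pads' length; the fingertips stand bot.tips_ahead ahead of it and the grasp point (between the pads) lies 2 mm behind it (bot.tips_ahead is the distance from the TCP to the fingertips, in m); x points along the fingers, z is the direction in which the jaws open and shut, and the axes are right-handed (so a half turn about x gives the same grasp; the last joint's range is limited). The gripper opens to 85 mm and grips with 20 to 120 N. Pads are 22 mm wide; open, the fingers measure 114 mm over their backs; the gripper's body (76 mm by 85 mm) begins 54 mm behind the grasp point. The pads swing forward as they close: fully open they stand 13 mm farther back than shut.
Start: joints at [-1.212, 0.241, 0.005, 1.335, 0, 1.571], TCP at [0.176, -0.468, 0.213] pointing down, gripper open.
Joint ranges: [-2.72, 2.72], [-1.05, 1.87], [-1.09, 1.28], [-1.99, 2.15], [-1.42, 1.44], [-3.14, 3.14]. Speed limits (rad/s): [2.79, 2.79, 3.14, 3.14, 3.14, 3.14].

### API

Orientations are given as a unit quaternion [x, y, z, w].
In Python, from cell import bot gives the robot as it stands. The module is installed in compiled form; this text tells all that it offers. Calls block until the motion is done:
- bot.movep(position, orientation): joint-space move of the TCP to a pose.
- bot.move_linear(position, rotation=None, vel=0.15, until_force=None): straight line of the TCP; rotation=None keeps the orientation; vel is the mean speed in m/s. With until_force (N) it stops when the force on the tool has changed by that much, and returns True; else False.
- bot.move_joints(angles): joint-space move.
- bot.release() and bot.close_gripper(): open the fingers fully, or close them until they stop; the grip force is fixed at half the most.
- bot.hold(seconds).
- bot.solve_ik(position, orientation): joint angles nearest the present ones, or None.
- bot.get_obs(): the state.
- bot.capture(name): name is "side" or "top" or "wrist"; returns a dict with "img" (420x560x3 uint8, blue, green, red), "z_map" (420x560 float32, m along the optical axis (not along the pixel's ray), 0 where there is no reading), "mtx" (3x3 intrinsics, pixels), "world_to_cam" (4x4, takes a point from world to camera coordinates). Camera axes: x right, y down, z forward; pixel columns grow to the right and rows downward; lengths in m; the calibration is good to about 2 mm. A picture is of the moment at which its call begins.
A pose or a line that the arm cannot do raises bot.MotionError and nothing moves.
- bot.finish_job(): hands the job in, once; it reports no verdict.
Trained networks look in the newest picture that a camera, given by its name, has taken for a name from the list of things; names that differ only in an ending like _2 or _b are one class to them, and where a whole thing is asked for, a point or a joint stands for the part that bears it (a point fixed in the world has none). Each returns a list of dicts, best first, with "conf" (0 to 1); they miss things now and then, are a little off and sometimes report something else, mostly with a low value. They report only what shows in the picture. A call takes as long as a camera call.
- bot.boxes_of(camera, query): "at" ([x, y, z] in m, in world coordinates, good to about 4 mm: the middle of the surface that is visible of it).
- bot.trace(camera, query): "pixels" (420x560 bool, what is visible of it).
- bot.mark_of(camera, query): "at" ([x, y, z] in m, in world coordinates, good to about 4 mm: a listed point, or the origin of a listed thing).
The state is a dict: "time_s": time; "q": joint angles; "joint_vel": joint speeds; "effort": joint torques, N m; "ee_pos": TCP position; "ee_rot": TCP orientation; "ft_force": force on the tool from outside, world axes, zero at the start; "torque": the same for the moment, N m; "opening": finger opening in m.
Only numpy, scipy, OpenCV 4.12 (cv2) and the standard library are available. Lean on these libraries where they do the work, as an engineer would, in place of code of your own. Each camera call takes 0.05 s, during which the arm holds its last target.

### The job

The inspection probe is locked in the raised position in the guide tube of its bench stand. Twist its winged grip to unlock it, lower the probe gently, without dropping it, until its tip presses lightly on the spring-loaded ferrule inside the adapter below, then twist the grip back to lock it at that height and let go. Press no harder than the ferrule's light spring and leave the other things on the bench where they are.

Things in the scene. Friction and masses are not known exactly. Their poses are not given: they have to be found in the camera images.
- grip (a point): Grasp point in the probe's black twist grip, on its axis, 168 mm above the tip and 19 mm below the grip's top. The grip is an upright flat wing, 14 mm thick along this x axis, 46 mm long along y, 44 mm tall; z up. Under it: collar of 40 mm diameter (top 26 mm below this point), 26 mm steel barrel, snout. The probe weighs 0.3 kg and, unlocked, drops by its weight unless held.
- snout: The black conical snout with a steel nozzle at the lower end of the probe; its origin is the centre of the nozzle's flat end, the probe's tip; z up. The nozzle is 8 mm in diameter and 20 mm long. Turns and slides with the grip.
- probe (a joint): Turn of the probe about its upright axis, rad. 0: locked stop, wing in line with the stand's arm (stand's y axis). Grows counter-clockwise seen from above (unlocking) to a stop at 1.5. Below about 0.8 an eccentric bites in the guide tube: the turn gets stiffer (0.1 to 0.2 N m) and the height is held against some 15 N; above 0.9 it slides freely. Below 0.3 it is locked.
- carriage (a joint): Height of the probe in the guide tube, m, growing upwards; the tip stands 50 mm plus this above the bench. Sliding friction about 2 N when unlocked. Sideways the probe yields in the tube's soft bushing, about 0.2 mm per N, up to 3 mm.
- adapter_mouth (a point): Centre of the open mouth (11 mm square) of the grey adapter, straight below the tip, 72 mm above the bench. Inside, on the same axis, stands the connector's white sprung ferrule; its end lies 4 to 18 mm below the mouth, differing between connectors and not measured: it must be felt. Its spring starts to give at 2 N and reaches 5 N after 1.2 mm, then it is solid.
- stand: The fixed stand: grey base plate 140 x 205 x 14 mm, steel pillar 100 mm from the probe's axis along +y, black arm at 138 to 172 mm height, upright aluminium guide tube (43 mm diameter, top at 185 mm). Origin on the probe's axis at the bench top, z up, x along the base's short side.
- dust_cap_mid (a point): Middle of a small white dust cap (16 mm diameter, 18 mm tall) standing loose on the stand's base plate. Leave it.
- cleaner_pen_mid (a point): Middle of a white and grey cleaning pen (140 x 19 mm) lying on the bench. Leave it.
- power_meter_mid (a point): Middle of a grey handheld meter (145 x 72 x 30 mm) lying on the bench. Leave it.
- solvent_mid (a point): Middle of a clear solvent bottle (52 mm diameter, 115 mm tall) standing on the bench. Leave it.

How it is judged:
On the way, in this order (a step that is already met when the one before it is completed fails the run):
1. the probe is unlocked: turned counter-clockwise past 0.95 rad (value of joint probe above 0.95 rad), for 0.1 s.
2. still unlocked, the tip is down on the ferrule, pressing with more than 1 N (contact force between snout and anything else above 1 N and value of joint probe above 0.8 rad and z of snout in the frame of adapter_mouth below -0.002 m), for 0.1 s.
At the end, for the whole second after the job is handed in: The probe is turned back into the lock (below 0.3 rad), stands still, and its tip is inside the adapter, pressing on the ferrule with more than 1 N (value of joint probe below 0.3 rad and contact force between snout and anything else above 1 N and z of snout in the frame of adapter_mouth below -0.002 m and velocity of joint carriage between -0.003 and 0.003 m/s); the robot touches nothing.
It fails at once if the tip is pressed with more than 10 N (contact force between snout and anything else above 10 N).
It fails at once if the probe is dropped or slammed down (faster than 0.25 m/s) (velocity of joint carriage below -0.25 m/s).
It fails at once if the dust cap, cleaning pen, meter or solvent bottle is moved more than 30 mm (distance of any of dust_cap_mid, cleaner_pen_mid, power_meter_mid, solvent_mid from where it was at the start of the episode above 0.03 m).
It also fails if it takes over 64 s, if anything falls off the work surface, if the arm or the gripper's body presses on something with over 40 N, if the wrist force passes 120 N, or if a joint passes its speed limit or range.

## Working session

There is one attempt and no reset: what is moved stays moved. The work goes in short steps, each a Python script; the robot and the scene stay as the last script left them, time stands still between calls to the robot, and variables do not carry over. Pictures are saved under pics/ and viewed, and the job is handed in when it is done.

```bash
mkdir -p pics; python3 - <<'E'
from cell import bot
import cv2,numpy as np
o=bot.get_obs();print(o['time_s'],o['ee_pos'],o['ee_rot'],o['opening'],bot.tips_ahead,o['ft_force'])
for c in ['side','top']:
    d=bot.capture(c);cv2.imwrite(f'pics/{c}1.png',d['img'])
    print(c,np.round(d['world_to_cam'],3).tolist())
    for n in ['grip','snout','adapter_mouth','stand','dust_cap_mid','solvent_mid','power_meter_mid','cleaner_pen_mid']:
        r=bot.mark_of(c,n)
        print(n,[(np.round(a['at'],4).tolist(),round(a['conf'],2)) for a in r[:2]])
E
```

```text
0.0 [ 0.1753331  -0.46753345  0.2118072 ] [ 0.40318143  0.58180642 -0.40234086  0.58057545] 0.08557355097853286 0.017 [-0.08809701  0.30891288 -0.12263929]
side [[0.975, -0.219, 0.024, -0.564], [-0.097, -0.525, -0.846, 0.221], [0.198, 0.822, -0.533, 1.058], [0.0, 0.0, 0.0, 1.0]]
grip [([0.5103, 0.0231, 0.275], 0.95)]
snout [([0.4456, -0.335, 0.0094], 0.33)]
adapter_mouth [([0.5113, 0.0244, 0.0747], 0.64)]
stand [([0.5121, 0.0265, -0.0019], 0.92)]
dust_cap_mid [([0.5096, 0.0232, 0.2755], 0.53), ([0.5757, 0.0339, 0.0198], 0.36)]
solvent_mid []
power_meter_mid [([0.5099, 0.4286, 0.0201], 0.58)]
cleaner_pen_mid [([0.4448, -0.3378, 0.0113], 0.8)]
top [[-0.003, -1.0, 0.006, 0.046], [-0.988, 0.002, -0.152, 0.571], [0.152, -0.007, -0.988, 1.172], [0.0, 0.0, 0.0, 1.0]]
grip [([0.5109, 0.0227, 0.2744], 0.59)]
snout []
adapter_mouth []
stand [([0.5148, 0.0267, 0.0005], 0.58)]
dust_cap_mid [([0.5731, 0.0401, 0.0212], 0.44)]
solvent_mid [([0.6818, 0.3741, 0.0558], 0.87)]
power_meter_mid [([0.5073, 0.4292, 0.0132], 0.94)]
cleaner_pen_mid [([0.4457, -0.3373, 0.0076], 0.57)]
```

View pics/side1.png

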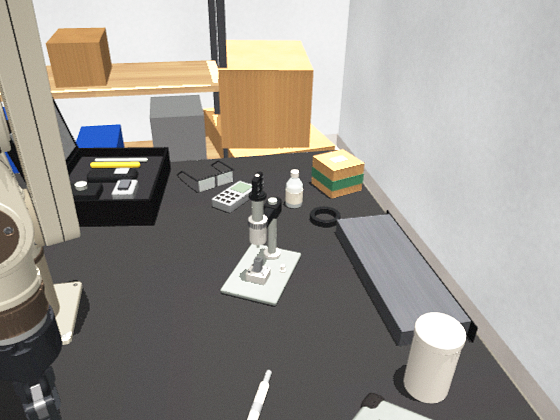

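View pics/top1.png

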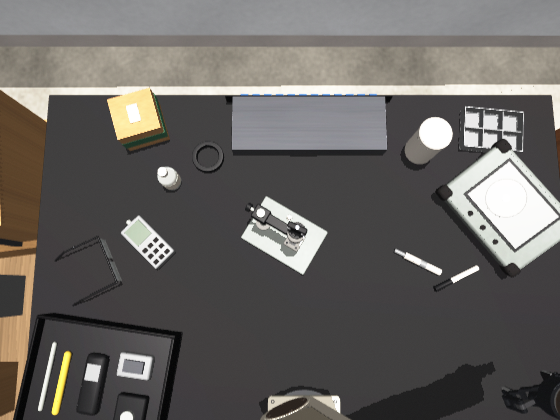

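```bash
cat > h.py <<'E'
from cell import bot
import cv2,numpy as np
def cloud(d):
    z=d['z_map'];v,u=np.mgrid[:z.shape[0],:z.shape[1]];K=d['mtx']
    P=np.stack([(u-K[0,2])/K[0,0]*z,(v-K[1,2])/K[1,1]*z,z],-1)
    T=np.linalg.inv(d['world_to_cam']);W=P@T[:3,:3].T+T[:3,3];W[z<=0]=np.nan
    return W
E
python3 - <<'E'
from h import *
for c in ['top','side']:
    d=bot.capture(c);W=cloud(d)
    r=bot.trace(c,'stand');m=r[0]['pixels'];p=W[m];p=p[~np.isnan(p[:,0])]
    b=p[(p[:,2]>.005)&(p[:,2]<.025)]
    print(c,len(p),len(b),cv2.minAreaRect((b[:,:2]*1000).astype(np.float32)),np.percentile(p[:,2],[1,50,99]))
    A=W.reshape(-1,3);A=A[~np.isnan(A[:,0])];A=A[np.hypot(A[:,0]-.511,A[:,1]-.024)<.15]
    for lo,hi in [(.26,.31),(.245,.26),(.2,.24),(.175,.2)]:
        q=A[(A[:,2]>lo)&(A[:,2]<hi)]
        if len(q)>5: print(lo,hi,len(q),np.round(q.mean(0),4),np.round(q.min(0),3),np.round(q.max(0),3),cv2.minAreaRect((q[:,:2]*1000).astype(np.float32)))
    g=bot.trace(c,'grip')
    if g:
        q=W[g[0]['pixels']];q=q[~np.isnan(q[:,0])];print('grip',len(q),q.mean(0),cv2.minAreaRect((q[:,:2]*1000).astype(np.float32)))
    im=cv2.resize(d['img'][150:300,190:340],(600,600),interpolation=cv2.INTER_CUBIC);cv2.imwrite(f'pics/{c}2.png',im)
E
```

```text
top 3709 2601 ((531.9762573242188, 56.76237487792969), (216.50283813476562, 141.0545196533203), 59.1425895690918) [0.00214903 0.01536719 0.29479096]
0.26 0.31 168 [0.5099 0.0246 0.2895] [0.496 0.002 0.262] [0.525 0.046 0.298] ((511.3379211425781, 24.30419158935547), (45.98971939086914, 15.04196548461914), 65.470703125)
0.245 0.26 102 [0.5066 0.026  0.2503] [0.493 0.007 0.246] [0.531 0.043 0.26 ] ((511.87652587890625, 25.094648361206055), (36.11476516723633, 37.1804313659668), 88.91630554199219)
0.175 0.2 139 [0.5288 0.0666 0.1823] [0.489 0.006 0.175] [0.581 0.12  0.189] ((530.4388427734375, 65.60784149169922), (132.71043395996094, 26.807064056396484), 53.51005935668945)
grip 262 [0.5095003  0.02561221 0.2721538 ] ((526.942138671875, 30.319263458251953), (73.11378479003906, 37.867794036865234), 20.173864364624023)
side 4814 2541 ((570.9812622070312, 177.0362548828125), (501.48876953125, 180.5181121826172), 72.39755249023438) [2.14842995e-05 1.67081761e-02 2.92518912e-01]
0.26 0.31 213 [0.5117 0.0117 0.2808] [ 0.499 -0.003  0.26 ] [0.529 0.039 0.297] ((512.820068359375, 19.370426177978516), (48.49309539794922, 14.964170455932617), 64.86055755615234)
0.245 0.26 117 [0.513  0.0118 0.2511] [ 0.494 -0.001  0.245] [0.532 0.038 0.26 ] ((512.9097900390625, 18.37790298461914), (37.922245025634766, 38.33324432373047), 2.9583752155303955)
0.2 0.24 173 [0.5117 0.0118 0.2188] [0.5   0.004 0.2  ] [0.525 0.021 0.237] ((512.334228515625, 12.25663948059082), (16.024465560913086, 24.79341697692871), 86.31892395019531)
0.175 0.2 258 [0.5202 0.0263 0.1847] [ 0.491 -0.003  0.175] [0.574 0.117 0.2  ] ((530.6063842773438, 60.09101867675781), (133.48486328125, 44.38514709472656), 66.62397766113281)
grip 577 [0.51223015 0.01608343 0.24159063] ((549.6849975585938, 234.7092742919922), (482.8514099121094, 50.05262756347656), 82.06523895263672)
```

```bash
python3 -c "
import cv2,numpy as np
cv2.imwrite('pics/both2.png',cv2.resize(np.hstack([cv2.imread('pics/top2.png'),cv2.imread('pics/side2.png')]),(800,400)))"
```

```text
(no output)
```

View pics/both2.png

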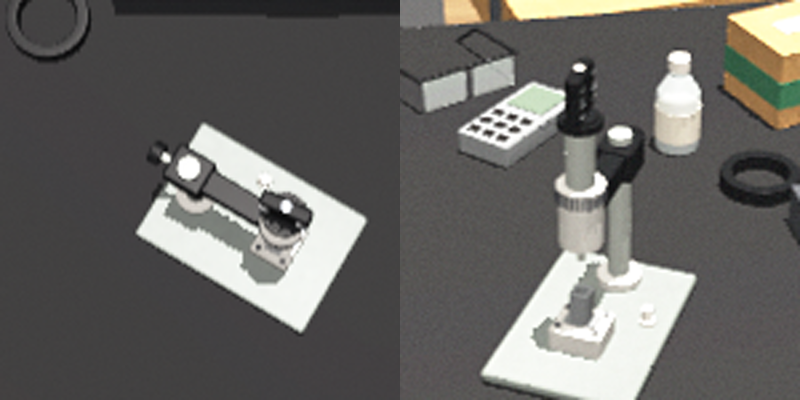

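```bash
cat >> h.py <<'E'
from scipy.spatial.transform import Rotation as R
def quat(yaw):  # tool x down, jaw axis (tool z) at world angle yaw
    z=np.array([np.cos(yaw),np.sin(yaw),0]);x=np.array([0,0,-1.]);y=np.cross(z,x)
    return R.from_matrix(np.stack([x,y,z],1)).as_quat()
E
python3 - <<'E'
from h import *
for z in (.29,.275,.36,.40,.44):
  for s in (0,180):
    for th in (0,40,80):
        r=bot.solve_ik([.5115,.0243,z],quat(np.radians(64.5-90+s+th)));print(z,s,th,None if r is None else np.round(r,2))
E
```

```text
0.29 0 0 [0.05 0.25 0.21 1.54 0.   2.06]
0.29 0 40 [0.05 0.25 0.21 1.54 0.   1.37]
0.29 0 80 [0.05 0.25 0.21 1.54 0.   0.67]
0.29 180 0 [ 0.05  0.25  0.21  1.54  0.   -1.08]
0.29 180 40 [ 0.05  0.25  0.21  1.54  0.   -1.78]
0.29 180 80 [ 0.05  0.25  0.21  1.54  0.   -2.47]
0.275 0 0 [0.05 0.25 0.18 1.5  0.   2.06]
0.275 0 40 [0.05 0.25 0.18 1.5  0.   1.37]
0.275 0 80 [0.05 0.25 0.18 1.5  0.   0.67]
0.275 180 0 [ 0.05  0.25  0.18  1.5   0.   -1.08]
0.275 180 40 [ 0.05  0.25  0.18  1.5   0.   -1.78]
0.275 180 80 [ 0.05  0.25  0.18  1.5   0.   -2.47]
0.36 0 0 [0.05 0.26 0.41 1.72 0.   2.06]
0.36 0 40 [0.05 0.26 0.41 1.72 0.   1.37]
0.36 0 80 [0.05 0.26 0.41 1.72 0.   0.67]
0.36 180 0 [ 0.05  0.26  0.41  1.72  0.   -1.08]
0.36 180 40 [ 0.05  0.26  0.41  1.72  0.   -1.78]
0.36 180 80 [ 0.05  0.26  0.41  1.72  0.   -2.47]
0.4 0 0 [0.05 0.28 0.54 1.83 0.   2.06]
0.4 0 40 [0.05 0.28 0.54 1.83 0.   1.37]
0.4 0 80 [0.05 0.28 0.54 1.83 0.   0.67]
0.4 180 0 [ 0.05  0.28  0.54  1.83  0.   -1.08]
0.4 180 40 [ 0.05  0.28  0.54  1.83  0.   -1.78]
0.4 180 80 [ 0.05  0.28  0.54  1.83  0.   -2.47]
0.44 0 0 [0.05 0.31 0.7  1.95 0.   2.06]
0.44 0 40 [0.05 0.31 0.7  1.95 0.   1.37]
0.44 0 80 [0.05 0.31 0.7  1.95 0.   0.67]
0.44 180 0 [ 0.05  0.31  0.7   1.95  0.   -1.08]
0.44 180 40 [ 0.05  0.31  0.7   1.95  0.   -1.78]
0.44 180 80 [ 0.05  0.31  0.7   1.95  0.   -2.47]
```

Use the s=0 branch (q6 2.06 → 0.7). Go up first, then over and look with the wrist camera.

```bash
python3 - <<'E'
from h import *
o=bot.get_obs()
bot.move_linear([o['ee_pos'][0],o['ee_pos'][1],.38],vel=.25)
bot.movep([.5115,.0243,.40],quat(np.radians(64.5-90)))
o=bot.get_obs();print(o['time_s'],o['ee_pos'],o['ft_force'])
d=bot.capture('wrist');cv2.imwrite('pics/w1.png',d['img']);W=cloud(d)
A=W.reshape(-1,3);A=A[~np.isnan(A[:,0])];A=A[np.hypot(A[:,0]-.511,A[:,1]-.024)<.06]
for lo,hi in [(.285,.3),(.27,.3),(.24,.255)]:
    q=A[(A[:,2]>lo)&(A[:,2]<hi)];print(len(q),np.median(q[:,2]) if len(q) else 0,cv2.minAreaRect((q[:,:2]*1000).astype(np.float32)) if len(q)>3 else 0)
b=W[(W[...,2]>.011)&(W[...,2]<.018)];print(len(b),cv2.minAreaRect((b[:,:2]*1000).astype(np.float32)))
for n in ['grip','stand']: print(n,[(np.round(a['at'],4),a['conf']) for a in bot.mark_of('wrist',n)])
E
```

```text
4.1583 [0.51149499 0.02343813 0.39997835] [-0.13613702 -0.58562042 -0.23868499]
772 0.29392173309664904 ((511.03900146484375, 22.616731643676758), (44.52264404296875, 14.552700996398926), 64.7156982421875)
828 0.29380838080142957 ((511.06683349609375, 22.633380889892578), (44.58982467651367, 14.773736000061035), 64.37506866455078)
510 0.2500851641212042 ((511.24212646484375, 22.140718460083008), (38.02375793457031, 38.218040466308594), 11.4968900680542)
11979 ((480.5452880859375, -110.33966064453125), (727.9475708007812, 1170.726806640625), 64.27216339111328)
grip [(array([0.511 , 0.0199, 0.2729]), 0.58)]
stand [(array([ 0.5102,  0.0224, -0.0033]), 0.81)]
```

View pics/w1.png

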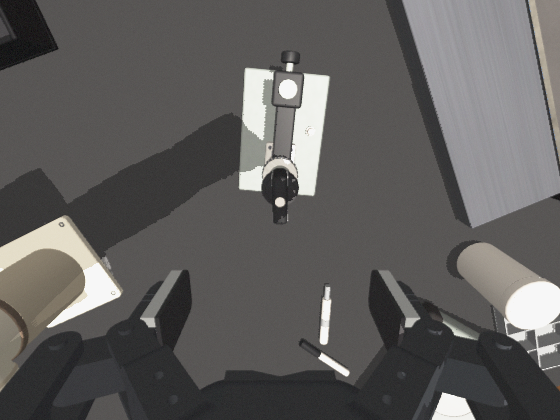

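```bash
python3 - <<'E'
from h import *
def s(t):
    o=bot.get_obs();print(t,round(o['time_s'],2),np.round(o['ee_pos'],4),np.round(o['ft_force'],2),np.round(o['torque'],3),round(o['opening'],4),round(o['q'][5],3),flush=True)
Q=quat(np.radians(64.5-90))
s('pre')
print(bot.move_linear([.5112,.0235,.277],Q,vel=.1,until_force=6)); bot.hold(.3); s('down')
bot.close_gripper(); bot.hold(.5); s('closed')
d=bot.capture('side');cv2.imwrite('pics/s3.png',cv2.resize(d['img'][120:320,150:400],(750,600)))
E
```

```text
pre 4.31 [0.5115 0.0234 0.4   ] [ 0.14 -0.29 -0.01] [-0.003  0.005  0.044] 0.0857 2.063
False
down 5.99 [0.5113 0.0235 0.2773] [ 0.83 -0.59  0.21] [-0.049 -0.031  0.001] 0.0852 2.062
closed 7.26 [0.5112 0.0235 0.277 ] [ 0.07 -0.45 -0.19] [-0.035  0.012  0.016] -0.0 2.062
```

View pics/s3.png

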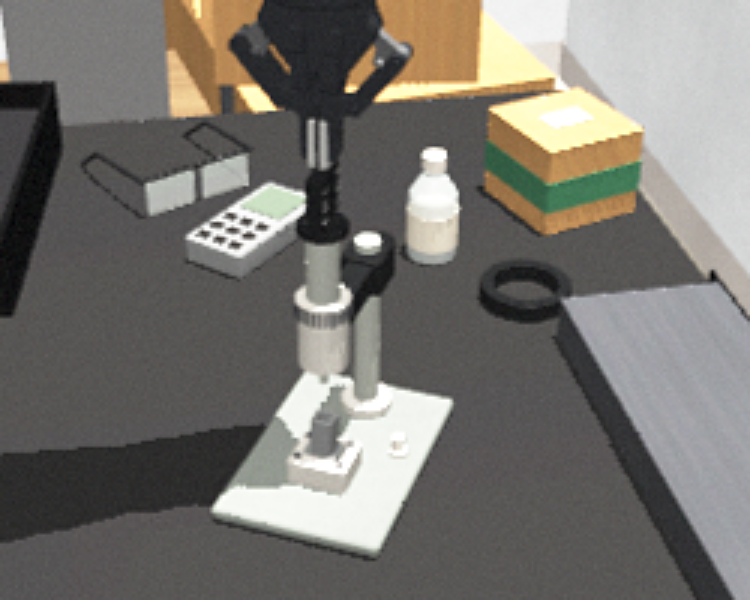

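```bash
python3 - <<'E'
from h import *
d=bot.capture('wrist');cv2.imwrite('pics/w4.png',d['img'])
for c in ['side','top']:
    d=bot.capture(c);W=cloud(d)
    for n in ['grip']:
        print(c,n,[(np.round(a['at'],4),a['conf']) for a in bot.mark_of(c,n)])
    K=d['mtx'];
    def proj(p):
        q=d['world_to_cam']@np.r_[p,1];q=K@q[:3];return q[:2]/q[2]
    print('tcp',proj([.5112,.0235,.277]),'tip',proj([.5112,.0235,.26]),'grip top',proj([.5112,.0235,.294]))
    if c=='side':
        for r in range(160,200,4): print(r,[np.round(W[r,u],3).tolist() for u in (255,257,260)])
    cv2.imwrite(f'pics/{c}4.png',cv2.resize(d['img'][120:270,200:350],(600,600)))
E
```

```text
side grip [(array([0.5123, 0.0246, 0.2778]), 0.81)]
tcp [256.17061159 182.2037908 ] tip [256.24487587 189.14182053] grip top [256.09502961 175.14265742]
160 [[0.509, 0.02, 0.332], [0.512, 0.013, 0.334], [0.517, 0.007, 0.337]]
164 [[0.508, 0.014, 0.325], [0.512, 0.014, 0.325], [0.517, 0.01, 0.326]]
168 [[0.507, 0.014, 0.316], [0.511, 0.012, 0.316], [0.518, 0.012, 0.316]]
172 [[0.508, 0.015, 0.306], [0.511, 0.011, 0.308], [0.518, 0.012, 0.307]]
176 [[0.508, 0.019, 0.295], [0.512, 0.015, 0.296], [0.519, 0.02, 0.293]]
180 [[0.506, 0.005, 0.292], [0.509, 0.002, 0.294], [0.519, 0.018, 0.285]]
184 [[0.505, 0.001, 0.285], [0.508, -0.004, 0.287], [0.518, 0.016, 0.276]]
188 [[0.504, -0.003, 0.278], [0.509, -0.001, 0.276], [0.518, 0.016, 0.266]]
192 [[0.504, -0.001, 0.267], [0.509, -0.0, 0.266], [0.518, 0.017, 0.256]]
196 [[0.505, 0.001, 0.256], [0.509, 0.002, 0.255], [0.516, 0.006, 0.252]]
top grip [(array([0.6819, 0.3707, 0.056 ]), 0.52)]
tcp [297.02269237 228.66349743] tip [296.79699104 229.63736945] grip top [297.25630327 227.65549669]
```

View pics/w4.png

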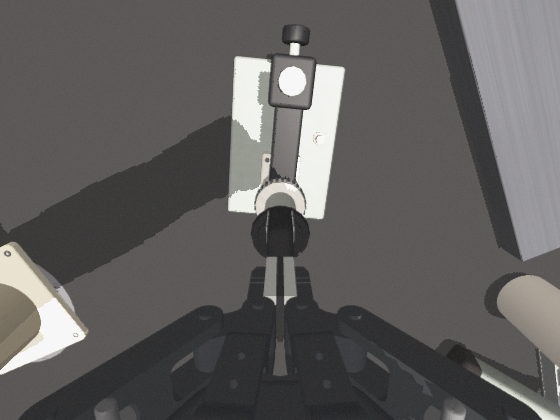

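View pics/side4.png

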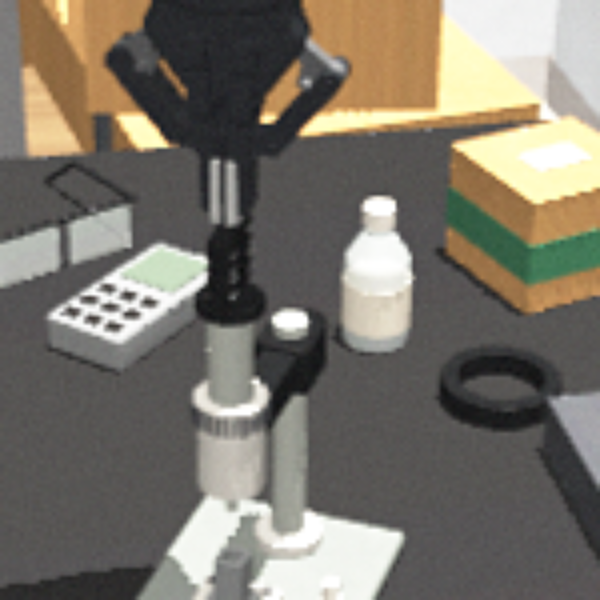

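```bash
python3 - <<'E'
from h import *
def s(t):
    o=bot.get_obs();print(t,round(o['time_s'],2),np.round(o['ee_pos'],4),np.round(o['ft_force'],2),np.round(o['torque'],3),round(o['opening'],4),round(o['q'][5],3),flush=True)
d=bot.capture('wrist');W=cloud(d)
for r in (225,240,250,256,262,270,280,290): print(r,[np.round(W[r,u],3).tolist() for u in (260,270,280,290,300)])
u=np.array([.43,.90,0]);p=np.array([.5112,.0235,.277])
bot.move_linear(p-u*.001,vel=.01);bot.hold(.3);s('-1mm along wing')
bot.move_linear(p,vel=.01);bot.hold(.3);s('back')
n=np.array([.9,-.43,0])
bot.move_linear(p+n*.001,vel=.01);bot.hold(.3);s('1mm jaw')
bot.move_linear(p,vel=.01);bot.hold(.3);s('back')
E
```

```text
225 [[0.503, 0.035, 0.251], [0.516, 0.044, 0.286], [0.521, 0.043, 0.289], [0.525, 0.039, 0.286], [0.526, 0.023, 0.249]]
240 [[0.499, 0.026, 0.252], [0.514, 0.039, 0.294], [0.519, 0.037, 0.294], [0.523, 0.034, 0.293], [0.522, 0.014, 0.251]]
250 [[0.495, 0.018, 0.249], [0.512, 0.034, 0.294], [0.516, 0.032, 0.295], [0.521, 0.029, 0.293], [0.519, 0.007, 0.25]]
256 [[0.422, -0.093, 0.001], [0.51, 0.031, 0.293], [0.515, 0.029, 0.294], [0.519, 0.027, 0.294], [0.478, -0.12, 0.0]]
262 [[0.417, -0.102, 0.001], [0.512, 0.034, 0.306], [0.516, 0.032, 0.306], [0.52, 0.03, 0.306], [0.474, -0.129, 0.001]]
270 [[0.506, 0.032, 0.307], [0.512, 0.034, 0.315], [0.516, 0.032, 0.314], [0.52, 0.03, 0.314], [0.523, 0.023, 0.305]]
280 [[0.506, 0.031, 0.314], [0.512, 0.033, 0.322], [0.516, 0.031, 0.321], [0.52, 0.03, 0.322], [0.523, 0.025, 0.316]]
290 [[0.507, 0.032, 0.323], [0.513, 0.034, 0.331], [0.517, 0.033, 0.331], [0.52, 0.03, 0.33], [0.522, 0.025, 0.324]]
-1mm along wing 8.16 [0.5108 0.0226 0.277 ] [-0.29  0.76  0.77] [-0.021  0.07  -0.019] -0.0001 2.06
back 8.71 [0.5112 0.0235 0.277 ] [ 0.37  0.36 -0.66] [ 0.001 -0.004 -0.079] -0.0002 2.062
1mm jaw 9.26 [0.5121 0.0231 0.277 ] [ 0.33 -0.02 -0.11] [ 0.002 -0.006  0.005] 0.0001 2.061
back 9.81 [0.5112 0.0235 0.277 ] [0.49 0.17 0.43] [-0.007 -0.025  0.025] -0.0001 2.062
```

```bash
python3 - <<'E'
from h import *
p=np.array([.5112,.0235,.277])
bot.move_linear(p+[0,0,.06],vel=.15);bot.hold(.2)
o=bot.get_obs();print(o['time_s'],o['ee_pos'],o['q'],o['opening'],o['ft_force'])
def look(t):
    d=bot.capture('side');W=cloud(d);print(t, R.from_quat(o['ee_rot']).as_matrix().round(2).tolist())
    cv2.imwrite(f'pics/s5{t}.png',cv2.resize(d['img'][90:240,180:330],(600,600),interpolation=cv2.INTER_NEAREST))
    m=(np.abs(W[...,0]-.5112)<.06)&(np.abs(W[...,1]-.0235)<.06)&(W[...,2]>.297)
    for z0 in np.arange(.297,.40,.006):
        q=W[m&(W[...,2]>=z0)&(W[...,2]<z0+.006)]
        if len(q): print(round(z0,3),len(q),q.min(0).round(3),q.max(0).round(3))
look('shut')
d=bot.capture('wrist');W=cloud(d);cv2.imwrite('pics/w5.png',d['img']);T=np.linalg.inv(d['world_to_cam']);print('cam',T[:3].round(3).tolist())
bot.release();look('open')
E
```

```text
10.5583 [0.5105973  0.0234702  0.33569242] [ 4.59438556e-02  2.51742767e-01  3.35560879e-01  1.65720391e+00
 -1.59065041e-05  2.06177984e+00] -0.00015468779632841847 [-0.26344808 -0.15947865  0.37081472]
shut [[-0.0, 0.43, 0.9], [-0.0, 0.9, -0.43], [-1.0, -0.0, -0.0]]
0.351 4 [0.504 0.013 0.355] [0.517 0.017 0.357]
0.357 21 [0.502 0.007 0.357] [0.526 0.022 0.363]
0.363 36 [0.499 0.008 0.363] [0.525 0.022 0.369]
0.369 41 [0.499 0.007 0.369] [0.525 0.021 0.375]
0.375 38 [0.499 0.009 0.375] [0.525 0.022 0.381]
0.381 38 [0.499 0.009 0.381] [0.526 0.023 0.386]
0.387 45 [0.497 0.007 0.387] [0.525 0.022 0.393]
0.393 36 [0.49  0.004 0.393] [0.526 0.027 0.399]
0.399 86 [ 0.48  -0.003  0.399] [0.536 0.033 0.405]
cam [[0.902, -0.408, -0.141, 0.547], [-0.432, -0.855, -0.288, 0.096], [-0.003, 0.321, -0.947, 0.498]]
open [[-0.0, 0.43, 0.9], [-0.0, 0.9, -0.43], [-1.0, -0.0, -0.0]]
0.363 1 [0.473 0.038 0.369] [0.473 0.038 0.369]
0.369 24 [ 0.464 -0.009  0.37 ] [0.557 0.048 0.375]
0.375 42 [ 0.461 -0.011  0.375] [0.562 0.049 0.381]
0.381 46 [ 0.461 -0.01   0.381] [0.565 0.05  0.387]
0.387 56 [ 0.459 -0.01   0.387] [0.565 0.051 0.393]
0.393 55 [ 0.459 -0.012  0.393] [0.565 0.053 0.399]
0.399 50 [ 0.46  -0.01   0.399] [0.565 0.046 0.405]
```

```bash
python3 -c "
import cv2,numpy as np
cv2.imwrite('pics/s5.png',cv2.resize(np.hstack([cv2.imread('pics/s5shut.png'),cv2.imread('pics/s5open.png')]),(800,400)))"
```

```text
(no output)
```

View pics/s5.png

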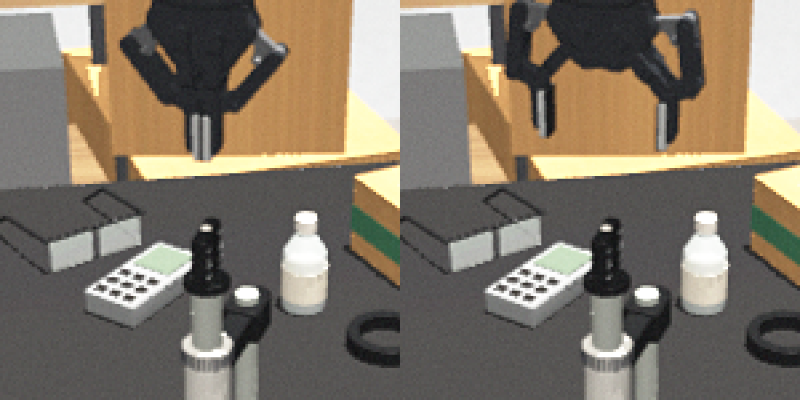

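View pics/w5.png

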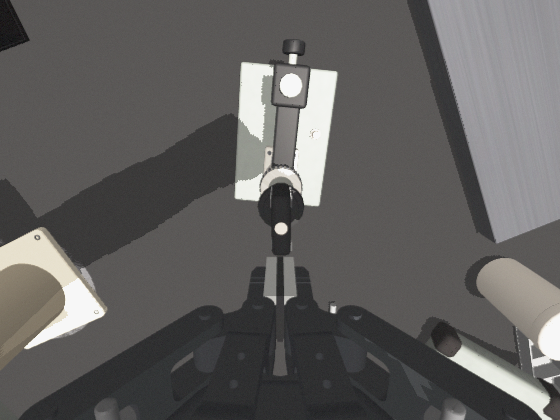

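The side view shows the shut tips at z≈0.356 while ee_pos is 0.336. The real fingertips are therefore about 20 mm above the reported TCP, not 17 mm below it as stated. That is why the first close shut just above the wing. I'll correct for it and grasp again.

```bash
cat >> h.py <<'E'
def s(t):
    o=bot.get_obs();print(t,round(o['time_s'],2),np.round(o['ee_pos'],4),np.round(o['ft_force'],2),np.round(o['torque'],3),round(o['opening'],4),round(o['q'][5],3),flush=True);return o
E
python3 - <<'E'
from h import *
Q=quat(np.radians(64.5-90))
print(bot.move_linear([.5112,.0235,.241],Q,vel=.1,until_force=5)); bot.hold(.2); s('down')
bot.close_gripper(); bot.hold(.3); s('closed');bot.hold(.1);s('')
d=bot.capture('side');cv2.imwrite('pics/s6.png',cv2.resize(d['img'][120:270,180:330],(600,600)))
E
```

```text
False
down 12.8 [0.5116 0.0235 0.2416] [-0.31 -0.69  0.67] [-0.027  0.048 -0.026] 0.0855 2.062
closed 13.75 [0.511  0.0237 0.2411] [-3.27  2.11  2.95] [0.166 0.404 0.052] 0.0128 2.062
 13.85 [0.511  0.0237 0.2411] [-3.42  2.52  2.34] [0.208 0.432 0.004] 0.0137 2.062
```

View pics/s6.png

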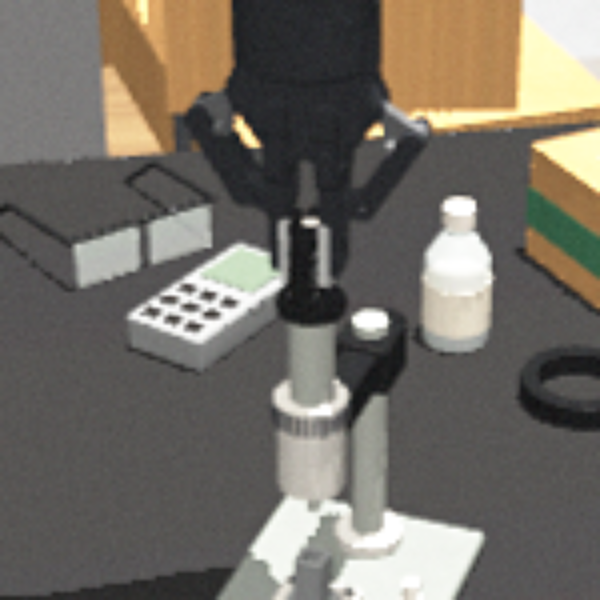

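```bash
python3 - <<'E'
from h import *
bot.move_linear([.5105,.0238,.2411],vel=.02);bot.hold(.1);o=s('centred')
q0=np.array(o['q']); np.save('q0.npy',q0)
for a in (.1,.25,.4):
    q=q0.copy();q[5]-=a;bot.move_joints(q);bot.hold(.1);s(a)
E
```

```text
centred 14.25 [0.5107 0.0237 0.2411] [-2.3   2.2   1.48] [0.102 0.198 0.073] 0.013 2.062
0.1 14.6 [0.5107 0.0238 0.241 ] [-1.94  1.33  0.53] [0.143 0.204 0.032] 0.0132 1.964
0.25 14.97 [0.5107 0.0237 0.2409] [-0.74  0.96 -0.41] [ 0.029  0.149 -0.01 ] 0.0132 1.815
0.4 15.33 [0.5107 0.0236 0.2409] [-0.9   0.48 -1.43] [-0.013  0.122 -0.026] 0.0131 1.666
```

```bash
python3 - <<'E'
from h import *
q0=np.load('q0.npy')
for a in (.6,.8,.95,1.1,1.2):
    q=q0.copy();q[5]-=a;bot.move_joints(q);bot.hold(.1);s(a)
bot.hold(.2);s('')
d=bot.capture('wrist');cv2.imwrite('pics/w7.png',d['img'])
d=bot.capture('side');cv2.imwrite('pics/s7.png',cv2.resize(d['img'][120:270,180:330],(600,600)))
E
```

```text
0.6 15.74 [0.5108 0.0236 0.2409] [ 0.56 -0.12 -2.49] [-0.105 -0.011 -0.03 ] 0.013 1.466
0.8 16.15 [0.5107 0.0236 0.2409] [ 0.23 -1.33 -3.44] [-0.159 -0.07  -0.018] 0.013 1.266
0.95 16.52 [0.5106 0.0236 0.2409] [ 1.03 -1.49 -4.25] [-0.318 -0.089 -0.059] 0.0135 1.116
1.1 16.88 [0.5106 0.0236 0.2409] [ 0.67 -1.14 -5.46] [-0.354 -0.1   -0.05 ] 0.0131 0.966
1.2 17.23 [0.5106 0.0237 0.2411] [ 0.29 -1.71 -4.13] [-0.43  -0.043 -0.026] 0.0137 0.865
 17.43 [0.5106 0.0237 0.2411] [ 0.81 -0.61 -4.79] [-0.431 -0.032  0.018] 0.013 0.864
```

View pics/w7.png

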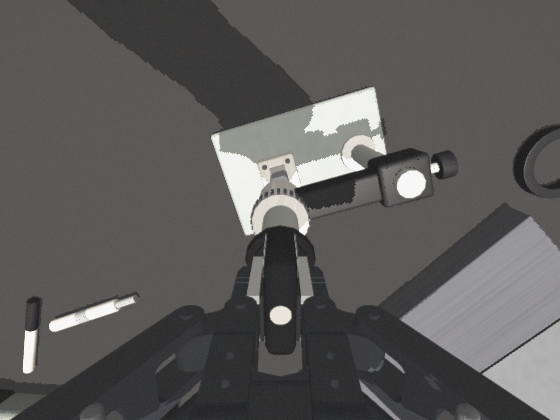

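View pics/s7.png

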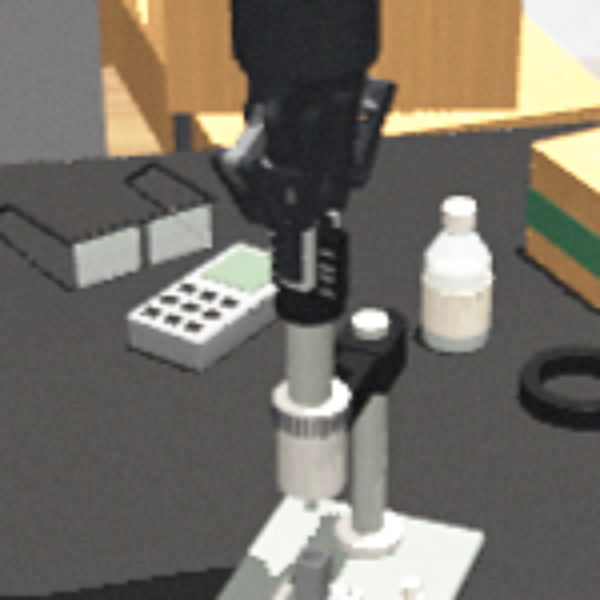

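```bash
cat >> h.py <<'E'
def avg(n=8):
    f=[]
    for _ in range(n):
        bot.hold(.02);f.append(bot.get_obs()['ft_force'])
    return np.mean(f,0).round(2)
E
python3 - <<'E'
from h import *
print(avg())
p=np.array([.5106,.0236,.2411])
for dz in (.004,.015,.03):
    r=bot.move_linear(p-[0,0,dz],vel=.04,until_force=6);o=s((dz,r));print(avg())
    if r:break
d=bot.capture('side');cv2.imwrite('pics/s8.png',cv2.resize(d['img'][170:320,180:330],(600,600)))
E
```

```text
[ 1.1  -1.45 -4.97]
(0.004, False) 17.92 [0.5106 0.0236 0.2369] [ 0.84 -1.28 -4.97] [-0.401 -0.137 -0.029] 0.0134 0.862
[ 0.9  -1.18 -4.91]
(0.015, False) 18.48 [0.5105 0.0236 0.2255] [ 1.41 -1.74 -4.74] [-0.406 -0.224 -0.023] 0.0134 0.862
[ 1.4  -1.34 -4.8 ]
(0.03, False) 19.13 [0.5105 0.0236 0.2105] [ 1.63 -0.13 -4.85] [-0.375 -0.289  0.009] 0.0132 0.862
[ 1.55 -0.93 -4.72]
```

View pics/s8.png

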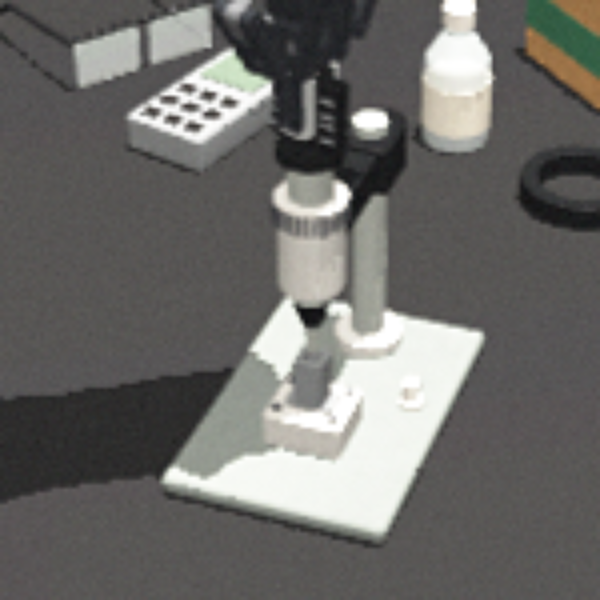

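```bash
python3 - <<'E'
from h import *
bot.move_linear([.5108,.0234,.2105],vel=.02);b=avg();print(b)
z=bot.get_obs()['ee_pos'][2];r=False
while z>.1835:
    z2=z-.004
    r=bot.move_linear([.5108,.0234,z2],vel=.008,until_force=2.5)
    f=avg(5);o=s(r);print('avg',f)
    z=o['ee_pos'][2]
    if f[2]-b[2]>1.5: break
E
```

```text
[ 0.6  -0.75 -2.48]
False 20.41 [0.5108 0.0234 0.2065] [ 1.07 -0.8  -3.  ] [-0.248 -0.007 -0.005] 0.013 0.862
avg [ 0.45 -0.73 -2.7 ]
False 21.17 [0.5108 0.0234 0.2024] [ 0.08 -0.58 -3.54] [-0.181 -0.026 -0.088] 0.0135 0.862
avg [ 0.44 -1.02 -3.01]
False 21.92 [0.5108 0.0234 0.1982] [ 0.49 -1.49 -2.24] [-0.256 -0.032 -0.078] 0.013 0.862
avg [ 0.69 -0.88 -3.03]
False 22.67 [0.5107 0.0234 0.1941] [ 1.21 -0.06 -3.52] [-0.237 -0.04  -0.051] 0.0137 0.862
avg [ 1.15 -0.66 -3.12]
True 23.23 [0.5107 0.0233 0.19  ] [1.61 0.27 1.78] [-0.002 -0.291 -0.024] 0.013 0.862
avg [1.13 0.08 1.93]
```

```bash
python3 - <<'E'
from h import *
o=s('now');print(avg(10))
p=np.array(o['ee_pos']);p[:2]=[.5108,.0234]
bot.move_linear(p+[0,0,.0002],vel=.005);s('up.2');print(avg(10))
E
```

```text
now 23.23 [0.5107 0.0233 0.19  ] [1.61 0.27 1.78] [-0.002 -0.291 -0.024] 0.013 0.862
[1.8  0.56 1.98]
up.2 23.81 [0.5107 0.0233 0.1899] [ 1.97  0.32 -1.9 ] [-0.005 -0.592  0.021] 0.0134 0.863
[ 1.8  -0.19 -1.57]
```

```bash
python3 - <<'E'
from h import *
p=np.array(bot.get_obs()['ee_pos']);p[:2]=[.5108,.0234];p[2]=.1902
for k in range(4):
    p[2]-=.0001
    bot.move_linear(p,vel=.005);f=avg(8);print(round(p[2],4),f,bot.get_obs()['time_s'],bot.get_obs()['ee_pos'].round(5))
    if f[2]>.3: break
E
```

```text
0.1901 [ 1.89 -0.2  -1.7 ] 24.3583 [0.51069 0.02334 0.19   ]
0.19 [ 1.44 -0.46 -1.15] 24.7417 [0.51072 0.02337 0.18999]
0.1899 [ 1.43 -0.36 -0.25] 25.125 [0.51078 0.02338 0.18999]
0.1898 [ 0.9  -0.35  1.14] 25.5083 [0.51083 0.02337 0.18998]
```

```bash
python3 - <<'E'
from h import *
p=np.array([.5108,.0234,.1898])
for a in (1.1,.95,.8,.65):
    bot.movep(p,quat(np.radians(64.5-90)+a));f=avg(6);o=bot.get_obs();print(a,f,np.round(o['torque'],3),o['time_s'],o['ee_pos'].round(4),o['q'][5].round(3))
    if f[2]>5 : print('STOP');break
E
```

```text
1.1 [ 0.34 -0.59  1.99] [-0.234  0.027 -0.028] 25.8583 [0.5108 0.0234 0.1899] 0.96
0.95 [ 0.65 -0.78  2.15] [-0.171  0.042  0.058] 26.225 [0.5108 0.0234 0.1899] 1.109
0.8 [ 0.63 -0.43  2.04] [-0.167  0.021  0.072] 26.5917 [0.5108 0.0235 0.1898] 1.258
0.65 [ 0.15 -0.14  2.71] [-0.083  0.03   0.04 ] 26.9583 [0.5108 0.0234 0.1898] 1.408
```

```bash
python3 - <<'E'
from h import *
p=np.array([.5108,.0234,.1898])
for a in (.5,.35,.2,.1,.0,-.03):
    bot.movep(p,quat(np.radians(64.5-90)+a));f=avg(6);o=bot.get_obs();print(a,f,np.round(o['torque'],3),o['time_s'],o['ee_pos'].round(4),o['q'][5].round(3),o['opening'].round(4))
    if f[2]>6 : print('STOP');break
d=bot.capture('wrist');cv2.imwrite('pics/w9.png',d['img'])
E
```

```text
Traceback (most recent call last):
AttributeError: 'float' object has no attribute 'round'
```

```bash
python3 - <<'E'
from h import *
p=np.array([.5108,.0234,.1898])
for a in (.5,.35,.2,.1,.0,-.03):
    bot.movep(p,quat(np.radians(64.5-90)+a));f=avg(6);o=bot.get_obs();print(a,f,np.round(o['torque'],3),o['time_s'],np.round(o['ee_pos'],4),round(o['q'][5],3),round(o['opening'],4))
    if f[2]>6 : print('STOP');break
d=bot.capture('wrist');cv2.imwrite('pics/w9.png',d['img'])
E
```

```text
0.5 [-0.38  0.33  2.95] [-0.101  0.133  0.103] 27.675 [0.5107 0.0235 0.1898] 1.561 0.0132
0.35 [-0.83  0.98  2.13] [0.015 0.179 0.078] 28.0417 [0.5107 0.0235 0.1898] 1.709 0.0133
0.2 [-2.3   0.74  2.72] [ 0.041  0.239 -0.033] 28.4083 [0.5105 0.0234 0.1898] 1.859 0.0133
0.1 [-2.95  1.31  2.71] [ 0.012  0.32  -0.004] 28.7583 [0.5106 0.0234 0.1898] 1.959 0.0127
0.0 [-3.28  0.93  2.54] [ 0.092  0.301 -0.043] 29.1083 [0.5106 0.0234 0.1897] 2.059 0.0135
-0.03 [-3.    2.46  2.57] [0.209 0.337 0.115] 29.4583 [0.5107 0.0236 0.1897] 2.09 0.0138
```

View pics/w9.png

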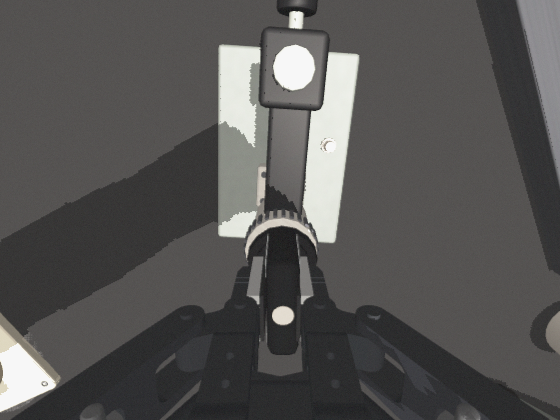

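```bash
python3 - <<'E'
from h import *
bot.move_linear([.5103,.0238,.1898],vel=.01);print(avg(6))
d=bot.capture('side');A=cloud(d)
bot.release();bot.hold(.3);s('open')
o=bot.get_obs();p=np.array(o['ee_pos'])
print(bot.move_linear(p+[0,0,.10],vel=.1,until_force=5));s('up')
bot.hold(.3)
d=bot.capture('side');cv2.imwrite('pics/s10.png',cv2.resize(d['img'][150:300,180:330],(600,600)));W=cloud(d)
d=bot.capture('wrist');cv2.imwrite('pics/w10.png',d['img']);W=cloud(d)
B=W.reshape(-1,3);B=B[~np.isnan(B[:,0])];B=B[np.hypot(B[:,0]-.511,B[:,1]-.0235)<.03]
q=B[(B[:,2]>.225)&(B[:,2]<.3)];print(np.percentile(q[:,2],[50,90,99]),cv2.minAreaRect((q[:,:2]*1000).astype(np.float32)))
for n in ['grip','dust_cap_mid']: print(n,[(np.round(a['at'],4),a['conf']) for a in bot.mark_of('side',n)])
E
```

```text
[-0.84  1.09  0.69]
open 30.9 [0.5103 0.0238 0.1898] [-0.74 -0.01  0.6 ] [ 0.006 -0.009 -0.027] 0.0855 2.092
False
up 32.05 [0.5099 0.0238 0.2891] [ 0.7   0.34 -0.36] [-0.023  0.014  0.062] 0.0855 2.092
[0.24257934 0.24376641 0.2445423 ] ((511.3477478027344, 22.226655960083008), (45.262351989746094, 14.746109008789062), 63.61167907714844)
grip [(array([0.5117, 0.0243, 0.2211]), 0.6)]
dust_cap_mid [(array([0.572 , 0.0336, 0.0205]), 0.5)]
```

View pics/s10.png

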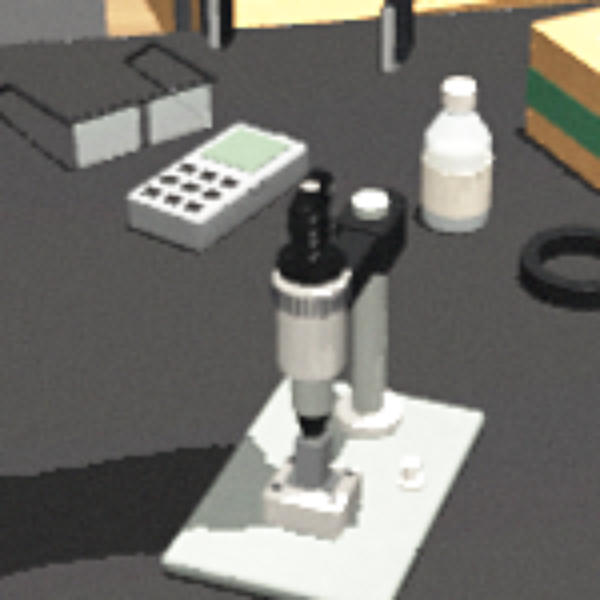

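View pics/w10.png

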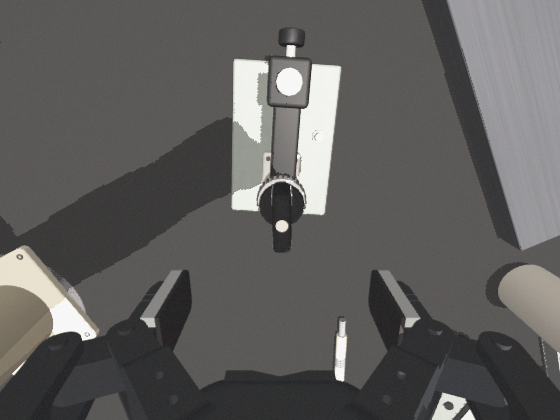

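```bash
python3 -c "
from h import *
bot.finish_job();print('ok')"
```

```text
the job is handed in; nothing more can be done
ok
```

I unlocked the probe by turning the grip about 1.2 rad and lowered it about 51 mm until I felt the ferrule. I then turned the grip back to its starting angle to lock it there, let go, raised the arm 100 mm and handed the job in at about 32 s.

**Last checks**
- **Locked:** the wing lies at 63.6°, in line with the stand's arm. It measured about 64.5° at the start.
- **Height:** the grip's top is at about 0.243 m, so the tip is about 16 mm below the adapter mouth, within the expected 4 to 18 mm.
- **Contact force:** during locking the wrist force was 5 to 6 N above its value before contact. Tube friction can account for up to 2 N of that, so I put the force on the ferrule at 3 to 5 N. I could not measure it directly after letting go.
- **Other things on the bench:** the dust cap's reading changed by only about 4 mm, within the network's error. The meter, pen and bottle look undisturbed in the pictures; I did not measure them again.

**What disagreed:** the real fingertips sit about 37 mm farther back than the stated tool frame says. Because of this my first close shut just above the wing, touching nothing. I measured the offset in the side camera and corrected the height, and the second grasp held.

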